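# File a shell specimen in the collection rack

### The job

Pull the rack's tray straight out to its stop, then set the green-lidded specimen box upright inside the empty white card tray that lies in it; lower it in, do not drop it. Then push the tray fully home again; leave the other two boxes and the card tray lying in the tray, and do not disturb the blue-lidded box, the mounted whelk or the jar on the table.

Things in the scene. Friction and masses are not known exactly. Their poses are not given: they have to be found in the camera images.
- tray (a joint): how far the wooden tray is pulled out of the rack, towards the robot: 0 = fully home, 0.15 m = at its stop. Light friction; it stays where it is left. The fixed rack (galvanised posts, plywood boards) is 270 deep x 406 wide x 187 mm high, its front roughly facing the robot; the tray runs under its top board, 173 mm above the table. Shells are fixed on the rear half of the top.
- tray_handle (a point): centre of the tray's steel bar handle, 162 mm above the table; x points into the rack (the tray slides out along -x), z up. Bar 120 mm long (y), 11 mm thick, 34 mm free behind it. From here the tray's 12 mm front panel spans x = 40 to 52 mm (top 8 mm above the bar's centre); the rack's top board begins at x = 70 mm when the tray is home, its top 23 mm above the bar's centre.
- tray_mid (a point): point on the upper face of the tray's floor, 103 mm above the table, 52 mm behind the panel's inner face and midway across; axes as tray_handle's. Inside 276 (x) x 345 (y) mm; side and rear walls 22 mm above the floor. Dividers 10 mm high at y = -57.5 and +57.5 mm part three lanes; in any order these hold the card tray, the orange-lidded and the grey-lidded box.
- card_tray: the empty open white card tray, loose on the tray's floor, 146 (x) x 96 (y) x 18 (z) mm outside, walls and bottom 3 mm, so 140 x 90 mm inside; origin at the centre of its underside, x lengthwise (front to back of the rack), z up. The green box goes in lengthwise.
- green_box: clear specimen box with a green lid and clips and a shell inside, 110 (x) x 58 (y) x 50 (z) mm, about 0.2 kg; origin at the centre of its underside, x lengthwise, z up. The box to file; it stands on the table to the robot's left.
- orange_box: clear specimen box with a orange lid and clips and a shell inside, 110 (x) x 58 (y) x 50 (z) mm, about 0.2 kg; origin at the centre of its underside, x lengthwise, z up. It stands in one lane of the tray and stays there.
- grey_box: clear specimen box with a dark grey lid and clips and a shell inside, 110 (x) x 58 (y) x 50 (z) mm, about 0.2 kg; origin at the centre of its underside, x lengthwise, z up. It stands in one lane of the tray and stays there.
- blue_box: clear specimen box with a blue lid and clips and a shell inside, 110 (x) x 58 (y) x 50 (z) mm, about 0.2 kg; origin at the centre of its underside, x lengthwise, z up. It stands on the table and is not to be moved.
- whelk: pink whelk shell 150 mm long and 72 mm thick, 78 mm high, on a clear plate 130 x 75 x 8 mm; origin at the centre of the plate's underside; a bystander on the right of the table.
- jar: closed jar, 64 mm in diameter, 100 mm high, standing; origin at the centre of its underside; a bystander on the right of the table.
Things that resemble listed ones, but are neither listed nor needed, are in the scene too. What is shaped like the green_box but red or yellow is not meant.

How it is judged (in metres and radians):
On the way, in this order (a step that is already met when the one before it is completed fails the run):
1. the tray is pulled out to its stop (within 6 mm) (value of joint tray above 0.144 m), for 0.3 s.
2. the green box stands in the card tray, released, with the tray out (x of green_box in the frame of card_tray between -0.02 and 0.02 m and y of green_box in the frame of card_tray between -0.02 and 0.02 m and z of green_box in the frame of card_tray between -0.002 and 0.008 m and angle between green_box's own z axis and vertical below 0.1 rad and contact force between the fingers and green_box below 0.1 N and value of joint tray above 0.1 m), for 0.3 s.
At the end, for the whole second after the job is handed in: The tray is fully home (within 6 mm); the green box stands upright on the bottom of the card tray, within 20 mm of its centre each way, released and at rest; the card tray and the orange- and grey-lidded boxes lie flat on the tray's floor (value of joint tray below 0.006 m and x of green_box in the frame of card_tray between -0.02 and 0.02 m and y of green_box in the frame of card_tray between -0.02 and 0.02 m and z of green_box in the frame of card_tray between -0.002 and 0.008 m and angle between each of green_box, card_tray, orange_box, grey_box's own z axis and vertical below 0.1 rad and contact force between the fingers and green_box below 0.1 N and linear speed of green_box below 0.02 m/s and x of card_tray in the frame of tray_mid between -0.06 and 0.24 m and y of card_tray in the frame of tray_mid between -0.18 and 0.18 m and z of card_tray in the frame of tray_mid between -0.008 and 0.008 m and x of orange_box in the frame of tray_mid between -0.06 and 0.24 m and y of orange_box in the frame of tray_mid between -0.18 and 0.18 m and z of orange_box in the frame of tray_mid between -0.008 and 0.008 m and x of grey_box in the frame of tray_mid between -0.06 and 0.24 m and y of grey_box in the frame of tray_mid between -0.18 and 0.18 m and z of grey_box in the frame of tray_mid between -0.008 and 0.008 m); the robot touches nothing.
It fails at once if the green box is dropped or flung: moves faster than 0.5 m/s while no finger holds it (contact force between the fingers and green_box below 0.1 N and linear speed of green_box above 0.5 m/s).
It fails at once if the card tray or a box already in the tray is lifted more than 25 mm off the tray's floor (z of any of card_tray, orange_box, grey_box in the frame of tray_mid above 0.025 m).
It fails at once if the blue box, the whelk or the jar is moved by more than 30 mm (distance of any of blue_box, whelk, jar from where it was at the start of the episode above 0.03 m).
It also fails if it takes over 70 s, if anything falls off the work surface, if the arm or the gripper's body presses on something with over 40 N, if the wrist force passes 120 N, or if a joint passes its speed limit or range.

### The arm

A 6-joint arm with a two-finger parallel gripper is mounted at the origin on the work surface. World frame = base frame: x ahead of the robot, y to its left, z up, the work surface at z = 0. Lengths are in m, angles in degrees, forces in N, time in s.
With the tool pointing down it reaches from about 0.4 to 0.825 m from the base axis. Payload 7 kg.
Tool frame: the origin (TCP) lies on the centre line of the jaws, within the pads' length; the fingertips stand 19 mm ahead of it and the grasp point (between the pads) is the TCP (r.tips_ahead is the distance from the TCP to the fingertips, in m); z points along the fingers, y is the line along which they close (so a half turn about z gives the same grasp; the last joint's range is limited). The gripper opens to 88 mm and grips with 3 to 60 N. Pads are 19 mm wide; open, the fingers measure 130 mm over their backs; the gripper's body (78 mm by 193 mm) begins 47 mm behind the grasp point.
Start: joints at [-52.993, 20.546, 0.682, 0, -70.136, -16.507], TCP at [0.236, -0.632, 0.246] pointing down, gripper open.
Joint ranges: [-176.03, 176.03], [-82.01, 121.73], [-58.28, 71.71], [-173.87, 95.51], [-174.79, -0.11], [-173.66, 173.66]. Speed limits (degrees/s): [136.94, 136.94, 172.46, 180, 180, 180].

### API

Orientations are given as [roll, pitch, yaw] about the fixed x, y, z axes, in that order (R = Rz(yaw) Ry(pitch) Rx(roll)).
In Python, from plant import r, viewer, close_job gives the robot as it stands. The module is installed in compiled form; this text tells all that it offers.
- The arm moves only by the tool arm_command, never from a script. Its arguments are lists of equal length, an entry for each row: "travel": the shift along the world's x, y, z scaled (see below), a list of three; "delta_rot": the turn, a rotation vector about the world's x, y, z scaled (see below), a list of three. In form: {"travel": [[dx, dy, dz], ...], "delta_rot": [[rx, ry, rz], ...]}. A call has 1 to 20 rows; each row is the pose to reach, as a shift and turn from the pose commanded when the call began; what a row does not reach only later rows make up. The controller multiplies each number of a shift by 0.5 m and each number of a turn by 90 degrees. A row lasts 1/8 s, in which the tool goes at most 62.5 mm and 10.7 degrees, less where a joint would pass 70% of its speed; a pose out of reach is approached as far as the arm can. A call with a number of a shift or a turn outside -1 to 1 is refused whole. A call with a gripper value outside its range is refused whole. "grip" is the opening, from 0 (shut) to 1 (fully open), set as the call begins (left out, the last holds). The fingers move at their own pace and stop on an object; "newtons" is the grip in N (left out, the last holds). Time passes only in rows, so rows that repeat a pose let the fingers close. It gives the time, the measured TCP pose, the force, the opening and the grip force at its end, in the units of the state.
- r.get_state(): the state, without advancing time (a new reading comes with each control period).
- viewer.capture(name): name is "side" or "top" or "wrist"; returns a dict with "img" (400x640x3 uint8, red, green, blue), "camera_matrix" (3x3 intrinsics, pixels), "R" (3x3) and "t" (3): a world point X has camera coordinates R X + t; the wrist camera has in their place "mount" (4x4, takes a point from camera to tool coordinates, whose origin is the TCP and whose axes are the flange's). Camera axes: x right, y down, z forward; pixel columns grow to the right and rows downward; lengths in m; the calibration is good to about 2 mm. A picture is of the moment at which its call begins: read the wrist's pose just before it. There is no depth.
- close_job(): hands the job in; it is judged then, once.
The state is a dict: "time_s": time; "joints": joint angles; "qd": joint speeds; "joint_torque": joint torques, N m; "tcp_pos": TCP position; "eef_rot": TCP orientation; "contact_force": force on the tool from outside, world axes, zero at the start; "moment": the same for the moment, N m; "gripper_width": finger opening in m; "gripper_force": force on a finger pad.
Only numpy, scipy, OpenCV 4.12 (cv2) and the standard library are available. Lean on these libraries where they do the work, as an engineer would, in place of code of your own. Each camera call takes 0.05 s, during which the arm holds its last target. There are 200 camera calls.

## Working session

There is one attempt and no reset: what is moved stays moved. The work goes in short steps, Python scripts to look and compute and a tool call to move; the robot and the scene stay as the last step left them, time stands still between calls to the robot, and variables do not carry over. Pictures are saved under pics/ and viewed, at most 10 in all, crops included, and the job is handed in when it is done.

Besides the shell and the picture viewer there is one more tool, called after "Emit:" as name(argument=value, ...), one argument or row to a line, values as JSON. arm_command: Moves the arm, as the interface text tells. Shifts and turns lie within -1 to 1; 1 stands for 0.5 m of shift or 90 degrees of turn. Its arguments: {"type":"object","properties":{"travel":{"type":"array"},"delta_rot":{"type":"array"},"grip":{"type":"number"},"newtons":{"type":"number"}},"required":["travel","delta_rot"]}

```bash
mkdir -p pics; python3 - <<'E'
from plant import r, viewer
import cv2, numpy as np, pickle
d={}
for n in ("side","top"):
    c=viewer.capture(n); d[n]=c
    cv2.imwrite(f"pics/{n}0.png",c["img"][:,:,::-1])
    print(n,np.round(c["camera_matrix"],1).tolist(),np.round(c["R"],3).tolist(),np.round(c["t"],3).tolist())
pickle.dump(d,open("c0.pkl","wb"))
s=r.get_state(); print(s["time_s"],s["tcp_pos"],s["eef_rot"],s["gripper_width"])
E
```

```text
side [[388.8, 0.0, 320.0], [0.0, 388.8, 199.5], [0.0, 0.0, 1.0]] [[-0.764, -0.645, -0.008], [-0.432, 0.521, -0.736], [0.479, -0.559, -0.677]] [0.389, 0.35, 0.993]
top [[431.2, 0.0, 319.3], [0.0, 431.2, 200.1], [0.0, 0.0, 1.0]] [[0.0, -1.0, -0.014], [-0.989, 0.002, -0.151], [0.151, 0.014, -0.988]] [-0.01, 0.527, 1.547]
0.1 [ 0.23621164 -0.63187556  0.24472319] [ 1.79914277e+02 -8.99344871e-03 -1.59504010e+02] 0.08747654859052438
```

View pics/top0.png

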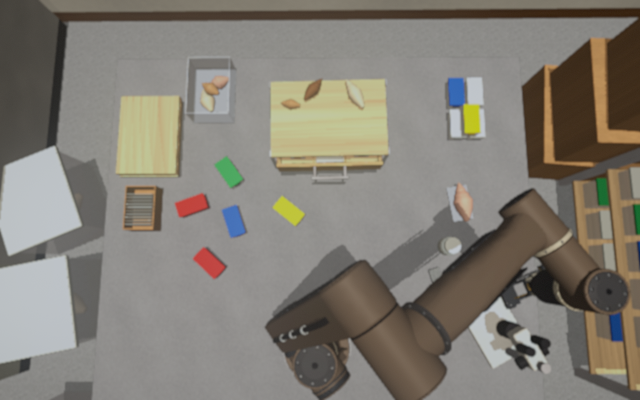

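View pics/side0.png

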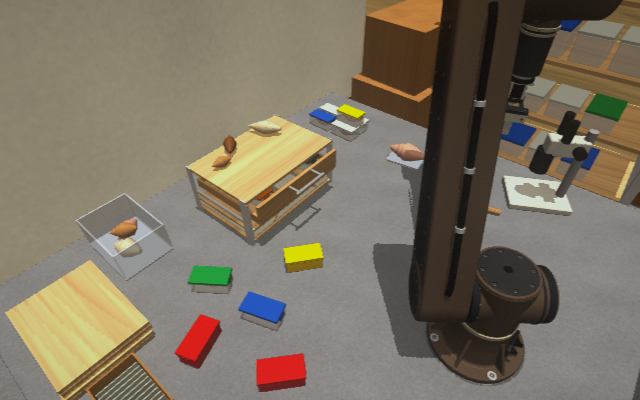

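Top view: the only green-lidded box on the table is at about (229,171). Red boxes are at (191,205) and (209,263), yellow at (289,210), blue at (233,221), and another green item sits on the far shelf at (603,190). The table box fits because it is on the robot's left. The tray handle is at (329,177). I'll check both in one enlarged crop and measure them.

```bash
cat > h.py <<'E'
import numpy as np, cv2
from scipy.spatial.transform import Rotation as Rn
def cam(c,s=None):
    """K, R (world->cam), t; wrist pose from state s"""
    if "R" in c: return c["camera_matrix"],np.array(c["R"]),np.array(c["t"])
    T=np.eye(4); T[:3,:3]=Rn.from_euler("xyz",s["eef_rot"],degrees=True).as_matrix(); T[:3,3]=s["tcp_pos"]
    W=np.linalg.inv(T@np.array(c["mount"])); return c["camera_matrix"],W[:3,:3],W[:3,3]
def plane(k,uv,z):
    K,R,t=k; uv=np.atleast_2d(uv).astype(float)
    d=np.c_[uv,np.ones(len(uv))]@np.linalg.inv(K).T@R; o=-R.T@t
    return (o+d*((z-o[2])/d[:,2])[:,None])[:,:2]
def proj(k,X):
    K,R,t=k; p=(np.atleast_2d(X)@R.T+t)@K.T; return p[:,:2]/p[:,2:]
def blob(img,f,roi=None):
    h=cv2.cvtColor(img,cv2.COLOR_RGB2HSV).astype(int); m=f(h).astype(np.uint8)
    if roi: z=np.zeros_like(m); x0,y0,x1,y1=roi; z[y0:y1,x0:x1]=m[y0:y1,x0:x1]; m=z
    cs,_=cv2.findContours(m,cv2.RETR_EXTERNAL,cv2.CHAIN_APPROX_NONE); return max(cs,key=cv2.contourArea)[:,0]
green=lambda h:(abs(h[...,0]-65)<18)&(h[...,1]>120)&(h[...,2]>50)
def rect(P):
    """min-area rect of metric points: centre, sizes(long,short), yaw deg of long axis"""
    b=cv2.boxPoints(cv2.minAreaRect((P*1000).astype(np.float32)))/1000
    e=[b[1]-b[0],b[2]-b[1]]; e.sort(key=lambda v:-np.hypot(*v))
    return b.mean(0),[np.hypot(*v) for v in e],np.degrees(np.arctan2(e[0][1],e[0][0]))
E
python3 - <<'E'
from h import *; import pickle
d=pickle.load(open("c0.pkl","rb"))
for n,roi in (("top",(200,140,260,200)),("side",(170,240,250,300))):
    k=cam(d[n]); b=blob(d[n]["img"],green,roi); print(n,[np.round(x,4) for x in rect(plane(k,b,.05))])
k=cam(d["top"]); im=d["top"]["img"]
# yellow board contour at z=.185
c=blob(im,lambda h:(abs(h[...,0]-20)<8)&(h[...,1]>60)&(h[...,2]>150),(262,70,400,164))
print("board",[np.round(x,4) for x in rect(plane(k,c,.187))])
a=cv2.resize(im[60:210,200:400],None,fx=4,fy=4,interpolation=cv2.INTER_CUBIC)
cv2.imwrite("pics/crop1.png",a[:,:,::-1])
E
```

```text
top [array([0.6324, 0.3255], dtype=float32), array([0.1064, 0.0512], dtype=float32), np.float32(35.7835)]
side [array([0.6313, 0.326 ], dtype=float32), array([0.114, 0.061], dtype=float32), np.float32(35.9249)]
board [array([ 0.677 , -0.0449], dtype=float32), array([0.3951, 0.0909], dtype=float32), np.float32(89.8112)]
```

View pics/crop1.png

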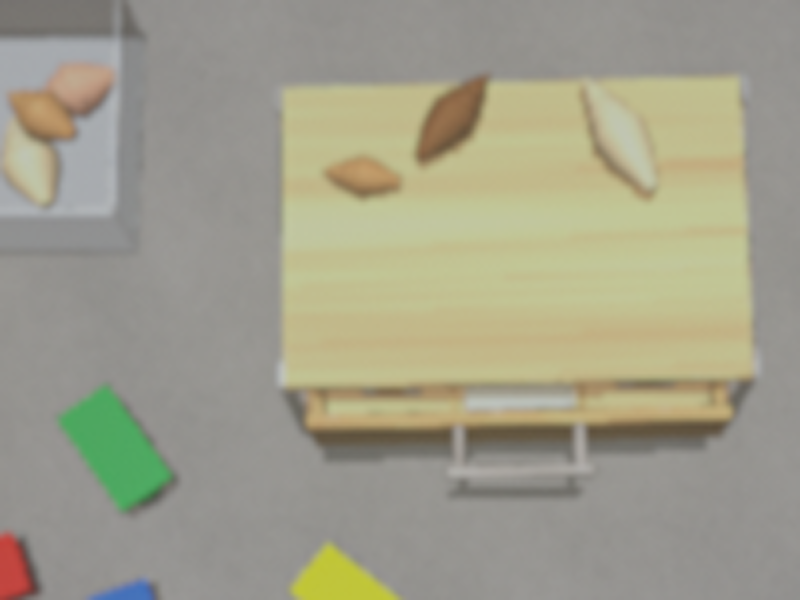

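```bash
python3 - <<'E'
from h import *; import pickle
d=pickle.load(open("c0.pkl","rb")); k=cam(d["top"])
print("handle ends",plane(k,[[312,177.6],[347.8,177.1]],.164))
print("board front",plane(k,[[270.5,156],[388,154]],.185))
print("panel top",plane(k,[[277,164],[383,162]],.170))
g=lambda p,z:plane(k,[p],z)[0]
print("board rear",plane(k,[[270.5,82],[385.5,79.5]],.185))
print("yellow,blue,red",g((289,210),.05),g((233,221),.05),g((191,205),.05))
E
```

```text
handle ends [[ 0.58620068  0.01282221]
 [ 0.58759904 -0.10940341]]
board front [[ 0.65709798  0.15341672]
 [ 0.66264854 -0.24510164]]
panel top [[ 0.63276514  0.13260451]
 [ 0.63857825 -0.22964443]]
board rear [[ 0.92253111  0.1579777 ]
 [ 0.92924352 -0.24277423]]
yellow,blue,red [0.48945796 0.09998722] [0.44944959 0.30359444] [0.50854429 0.45977526]
```

Emit:
arm_command(
  travel=[
    [0.1,0.12,0.15],
    [0.2,0.24,0.15],
    [0.3,0.36,0.15],
    [0.4,0.48,0.15],
    [0.5,0.6,0.15],
    [0.6,0.72,0.15],
    [0.66,0.84,0.15],
    [0.7,0.94,0.15],
    [0.7,1.0,0.15],
    [0.7,1.0,0.15],
    [0.7,1.0,0.15],
    [0.7,1.0,0.15],
  ],
  delta_rot=[
    [0,0,0.1],
    [0,0,0.2],
    [0,0,0.3],
    [0,0,0.4],
    [0,0,0.5],
    [0,0,0.6],
    [0,0,0.7],
    [0,0,0.782],
    [0,0,0.782],
    [0,0,0.782],
    [0,0,0.782],
    [0,0,0.782],
  ],
  grip=0.3,
)

```text
time_s: 1.6
tcp_pos: [0.5864, -0.1316, 0.3201]
eef_rot: [179.9, -0.0, -89.0]
contact_force: [-0.4, -0.6, -0.0]
gripper_width: 0.0262
gripper_force: 0.0
```

```bash
python3 - <<'E'
from plant import r, viewer
from h import *; import pickle
s=r.get_state(); c=viewer.capture("wrist"); pickle.dump((s,c),open("w1.pkl","wb"))
cv2.imwrite("pics/w1.png",c["img"][:,:,::-1]); print(s["time_s"],s["tcp_pos"],s["eef_rot"],s["joints"],s["gripper_width"])
k=cam(c,s); print(np.round(proj(k,[[.586,.0128,.162],[.5876,-.1094,.162],[.587,-.048,.162]]),1))
E
```

```text
1.6 [ 0.58638732 -0.13157776  0.32007601] [ 1.79943630e+02 -4.85208828e-04 -8.90287615e+01] [ 5.96188575e+00  1.14451103e+01 -2.19225266e+00 -4.54762499e-03
 -7.64188360e+01 -4.98957740e+00] 0.026210982115621694
[[319.  324.8]
 [319.1 211.7]
 [318.8 271.7]]
```

View pics/w1.png

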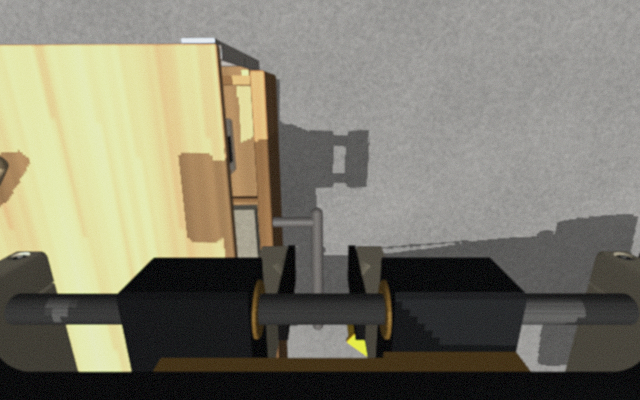

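The wrist view shows the bar at column 317.5, rows 209–328, within 2 mm of the prediction. The inner finger will fit the gap behind it.

Emit:
arm_command(
  travel=[
    [0.003,0.09,0],
    [0.003,0.167,0],
    [0.003,0.167,-0.08],
    [0.003,0.167,-0.16],
    [0.003,0.167,-0.22],
    [0.003,0.167,-0.27],
    [0.003,0.167,-0.316],
    [0.003,0.167,-0.316],
    [0.003,0.167,-0.316],
  ],
  delta_rot=[
    [0,0,0],
    [0,0,0],
    [0,0,0],
    [0,0,0],
    [0,0,0],
    [0,0,0],
    [0,0,0],
    [0,0,0],
    [0,0,0],
  ],
)

```text
time_s: 2.78
tcp_pos: [0.5883, -0.0497, 0.1636]
eef_rot: [-179.9, -0.0, -89.2]
contact_force: [0.4, 0.9, 0.2]
gripper_width: 0.0264
gripper_force: 0.0
```

Emit:
arm_command(
  travel=[
    [0,0,0],
    [0,0,0],
    [0,0,0],
    [0,0,0],
  ],
  delta_rot=[
    [0,0,0],
    [0,0,0],
    [0,0,0],
    [0,0,0],
  ],
  grip=0,
  newtons=20,
)

```text
time_s: 3.28
tcp_pos: [0.5884, -0.0488, 0.1635]
eef_rot: [-179.9, -0.0, -89.1]
contact_force: [-0.3, -1.0, 5.9]
gripper_width: 0.0101
gripper_force: 20.0
```

Emit:
arm_command(
  travel=[
    [-0.012,0,0],
    [-0.035,0,0],
    [-0.06,-0.001,0],
    [-0.09,-0.001,0],
    [-0.12,-0.002,0],
    [-0.15,-0.002,0],
    [-0.18,-0.002,0],
    [-0.21,-0.003,0],
    [-0.24,-0.003,0],
    [-0.265,-0.004,0],
    [-0.285,-0.004,0],
    [-0.298,-0.004,0],
    [-0.3,-0.004,0],
    [-0.3,-0.004,0],
    [-0.3,-0.004,0],
  ],
  delta_rot=[
    [0,0,0],
    [0,0,0],
    [0,0,0],
    [0,0,0],
    [0,0,0],
    [0,0,0],
    [0,0,0],
    [0,0,0],
    [0,0,0],
    [0,0,0],
    [0,0,0],
    [0,0,0],
    [0,0,0],
    [0,0,0],
    [0,0,0],
  ],
)

```text
time_s: 5.15
tcp_pos: [0.4409, -0.0517, 0.1635]
eef_rot: [-179.6, -0.1, -89.0]
contact_force: [15.7, -14.5, -6.1]
gripper_width: 0.0105
gripper_force: 20.0
```

Emit:
arm_command(
  travel=[
    [-0.005,0,0],
    [-0.006,0,0],
    [-0.006,0,0],
    [-0.006,0,0],
  ],
  delta_rot=[
    [0,0,0],
    [0,0,0],
    [0,0,0],
    [0,0,0],
  ],
)

```text
time_s: 5.65
tcp_pos: [0.4408, -0.0515, 0.1637]
eef_rot: [-179.4, -0.1, -89.0]
contact_force: [29.5, -19.5, -21.5]
gripper_width: 0.0101
gripper_force: 20.0
```

Emit:
arm_command(
  travel=[
    [0.012,0,0],
    [0.012,0,0],
    [0.012,0,0],
    [0.012,0,0],
  ],
  delta_rot=[
    [0,0,0],
    [0,0,0],
    [0,0,0],
    [0,0,0],
  ],
  grip=0.3,
)

```text
time_s: 6.15
tcp_pos: [0.4404, -0.0506, 0.1625]
eef_rot: [180.0, 0.0, -89.1]
contact_force: [-0.3, -0.3, 0.3]
gripper_width: 0.0264
gripper_force: 0.0
```

Emit:
arm_command(
  travel=[
    [0,0,0.06],
    [0,0,0.14],
    [0,0,0.2],
    [0.1,0.15,0.22],
    [0.2,0.3,0.22],
    [0.3,0.45,0.22],
    [0.38,0.6,0.22],
    [0.382,0.7,0.22],
    [0.382,0.754,0.22],
    [0.382,0.754,0.22],
    [0.382,0.754,0.22],
  ],
  delta_rot=[
    [0,0,0],
    [0,0,0],
    [0,0,0],
    [0,0,-0.1],
    [0,0,-0.2],
    [0,0,-0.3],
    [0,0,-0.4],
    [0,0,-0.5],
    [0,0,-0.612],
    [0,0,-0.612],
    [0,0,-0.612],
  ],
)

```text
time_s: 7.52
tcp_pos: [0.6316, 0.3297, 0.2703]
eef_rot: [180.0, -0.1, -144.0]
contact_force: [-0.4, -0.6, -0.8]
gripper_width: 0.0263
gripper_force: 0.0
```

```bash
python3 - <<'E'
from plant import r, viewer
from h import *; import pickle
s=r.get_state(); c=viewer.capture("wrist"); t=viewer.capture("top"); pickle.dump((s,c,t),open("w2.pkl","wb"))
print(s["time_s"],s["tcp_pos"],s["eef_rot"],s["joints"],s["gripper_width"])
k=cam(c,s)
try:
    b=blob(c["img"],green); print("wrist",b.min(0),b.max(0),[np.round(x,4) for x in rect(plane(k,b,.05))])
except Exception as e: print(e)
a=cv2.resize(t["img"][70:250,190:410],None,fx=3,fy=3,interpolation=cv2.INTER_CUBIC)
w=cv2.resize(c["img"],None,fx=.5,fy=.5)
o=np.zeros((540+0,660,3),np.uint8); o[:]=a
cv2.imwrite("pics/c2.png",o[:,:,::-1])
E
```

```text
7.525 [0.63163863 0.32967524 0.27030809] [ 1.79992135e+02 -1.40865210e-01 -1.44028662e+02] [ 4.31646851e+01  2.34753287e+01  8.32366045e+00 -2.63405611e-02
 -7.49871049e+01 -9.71865029e+01] 0.026329388774113793
wrist [289 121] [343 222] [array([0.6345, 0.3261], dtype=float32), array([0.1099, 0.0566], dtype=float32), np.float32(35.9311)]
```

View pics/c2.png

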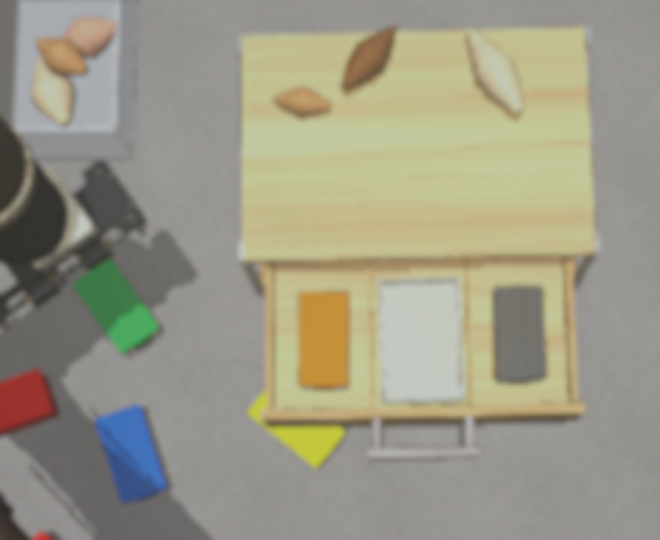

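The top view shows the tray out. The card tray is in the middle lane at about (330,184) in the full image, orange is left, and grey is right, with open space around the card tray. The green box is under the gripper.

```bash
python3 - <<'E'
from h import *; import pickle
s,c,t=pickle.load(open("w2.pkl","rb")); k=cam(t)
w=lambda h:(h[...,1]<40)&(h[...,2]>165)
b=blob(t["img"],w,(310,155,350,207)); print(b.min(0),b.max(0),[np.round(x,4) for x in rect(plane(k,b+0,.121))])
p=np.array([[380,280],[463,278],[465,401],[386,404]])/3+[190,70]
P=plane(k,p,.121); print(P,P.mean(0))
print("panel outer",plane(k,np.array([[265,422],[583,412]])/3+[190,70],.17))
K=t["img"]; o=cv2.resize(K[155:210,285:390],None,fx=7,fy=7,interpolation=cv2.INTER_CUBIC); cv2.imwrite("pics/c3.png",o[:,:,::-1])
E
```

```text
[316 162] [344 203] [array([ 0.5778, -0.0489], dtype=float32), array([0.1466, 0.098 ], dtype=float32), np.float32(0.0724)]
[[ 0.6464533  -0.00219705]
 [ 0.64854625 -0.09996607]
 [ 0.50219536 -0.10102324]
 [ 0.49885144 -0.00931817]] [ 0.57401159 -0.05312613]
panel outer [[ 0.47177525  0.12570953]
 [ 0.48245813 -0.23066444]]
```

Emit:
arm_command(
  travel=[
    [0.003,-0.007,0],
    [0.003,-0.007,-0.1],
    [0.003,-0.007,-0.2],
    [0.003,-0.007,-0.28],
    [0.003,-0.007,-0.34],
    [0.003,-0.007,-0.39],
    [0.003,-0.007,-0.42],
    [0.003,-0.007,-0.44],
    [0.003,-0.007,-0.45],
    [0.003,-0.007,-0.45],
  ],
  delta_rot=[
    [0,0,0],
    [0,0,0],
    [0,0,0],
    [0,0,0],
    [0,0,0],
    [0,0,0],
    [0,0,0],
    [0,0,0],
    [0,0,0],
    [0,0,0],
  ],
  grip=1,
)

```text
time_s: 8.88
tcp_pos: [0.6335, 0.3228, 0.0479]
eef_rot: [180.0, 0.0, -144.2]
contact_force: [-0.1, -0.4, 0.0]
gripper_width: 0.0875
gripper_force: 0.0
```

Emit:
arm_command(
  travel=[
    [0,0.006,-0.01],
    [0,0.006,-0.01],
    [0,0.006,-0.01],
  ],
  delta_rot=[
    [0,0,0],
    [0,0,0],
    [0,0,0],
  ],
)

```text
time_s: 9.25
tcp_pos: [0.6334, 0.3259, 0.0427]
eef_rot: [-180.0, 0.0, -144.2]
contact_force: [0.6, 0.1, -0.1]
gripper_width: 0.0877
gripper_force: 0.0
```

Emit:
arm_command(
  travel=[
    [0,0,0],
    [0,0,0],
    [0,0,0],
    [0,0,0],
    [0,0,0],
  ],
  delta_rot=[
    [0,0,0],
    [0,0,0],
    [0,0,0],
    [0,0,0],
    [0,0,0],
  ],
  grip=0,
  newtons=25,
)

```text
time_s: 9.88
tcp_pos: [0.6334, 0.3257, 0.0426]
eef_rot: [-180.0, -0.0, -144.2]
contact_force: [0.1, -0.4, 0.1]
gripper_width: 0.0578
gripper_force: 25.0
```

View pics/c3.png

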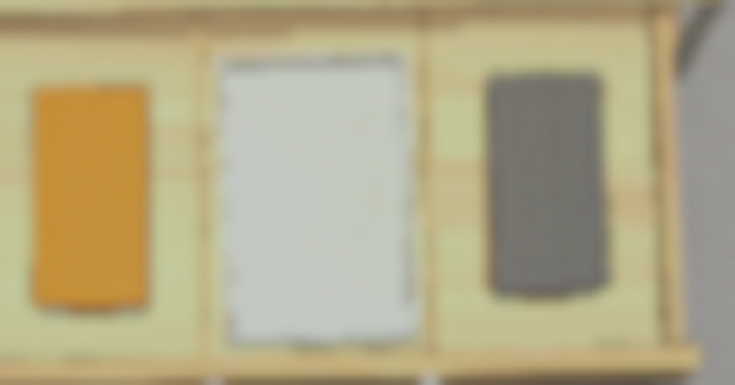

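Gripped at 57.8 mm. Lift and carry.

Emit:
arm_command(
  travel=[
    [0,0,0.04],
    [0,0,0.12],
    [0,0,0.22],
    [0,0,0.32],
    [0,0,0.42],
    [0,-0.05,0.44],
    [-0.02,-0.13,0.44],
    [-0.04,-0.23,0.44],
    [-0.06,-0.33,0.44],
    [-0.08,-0.43,0.44],
    [-0.1,-0.53,0.44],
    [-0.113,-0.63,0.44],
    [-0.113,-0.71,0.44],
    [-0.113,-0.749,0.44],
    [-0.113,-0.749,0.44],
    [-0.113,-0.749,0.44],
  ],
  delta_rot=[
    [0,0,0],
    [0,0,0],
    [0,0,0],
    [0,0,0],
    [0,0,0],
    [0,0,0],
    [0,0,-0.05],
    [0,0,-0.1],
    [0,0,-0.15],
    [0,0,-0.2],
    [0,0,-0.25],
    [0,0,-0.3],
    [0,0,-0.35],
    [0,0,-0.382],
    [0,0,-0.382],
    [0,0,-0.382],
  ],
)

```text
time_s: 11.88
tcp_pos: [0.5768, -0.0483, 0.2625]
eef_rot: [180.0, -0.0, -178.5]
contact_force: [-0.4, 0.7, -2.1]
gripper_width: 0.0578
gripper_force: 25.0
```

```bash
python3 - <<'E'
from plant import r, viewer
from h import *; import pickle
s=r.get_state(); c=viewer.capture("wrist"); t=viewer.capture("side"); pickle.dump((s,c,t),open("w3.pkl","wb"))
print(s["time_s"],s["tcp_pos"],s["eef_rot"],s["joints"],s["gripper_width"])
k=cam(c,s); cv2.imwrite("pics/w3.png",c["img"][:,:,::-1])
b=blob(c["img"],green); print(b.min(0),b.max(0),[np.round(x,4) for x in rect(plane(k,b,s["tcp_pos"][2]+.0074))])
q=cv2.minAreaRect
X=[(x,y,.121) for x,y in ((.504,-.097),(.504,-.001),(.65,-.097),(.65,-.001))]
print(np.round(proj(k,X)))
E
```

```text
11.875 [ 0.57675449 -0.04830351  0.26249278] [ 1.79986374e+02 -1.07464282e-02 -1.78537928e+02] [ 1.45554758e+01  1.09276256e+01 -1.03063074e+01 -1.68490617e-02
 -6.87734482e+01 -1.03087303e+02] 0.05780114441213675
[249 161] [393 293] [array([ 0.5484, -0.0487], dtype=float32), array([0.0585, 0.0574], dtype=float32), np.float32(1.4068)]
[[261. 104.]
 [383. 107.]
 [266. 270.]
 [371. 272.]]
```

View pics/w3.png

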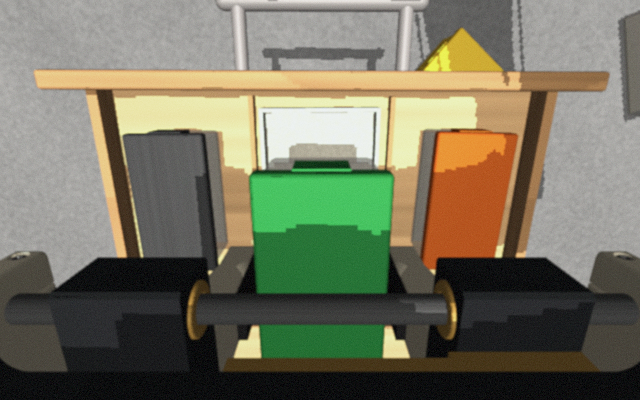

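The wrist view shows the card tray's front rim at row 108, cols 263–381, centred under the held box (cols 250–393). It is about 2 mm further in than predicted, so I shift +2 mm and lower.

Emit:
arm_command(
  travel=[
    [0.004,0,-0.04],
    [0.004,0,-0.08],
    [0.004,0,-0.12],
    [0.004,0,-0.15],
    [0.004,0,-0.175],
    [0.004,0,-0.195],
    [0.004,0,-0.208],
    [0.004,0,-0.216],
    [0.004,0,-0.221],
    [0.004,0,-0.223],
    [0.004,0,-0.223],
    [0.004,0,-0.223],
  ],
  delta_rot=[
    [0,0,0],
    [0,0,0],
    [0,0,0],
    [0,0,0],
    [0,0,0],
    [0,0,0],
    [0,0,0],
    [0,0,0],
    [0,0,0],
    [0,0,0],
    [0,0,0],
    [0,0,0],
  ],
)

```text
time_s: 13.48
tcp_pos: [0.579, -0.0488, 0.1513]
eef_rot: [180.0, 0.0, -178.6]
contact_force: [0.1, 0.2, -2.0]
gripper_width: 0.058
gripper_force: 25.0
```

Emit:
arm_command(
  travel=[
    [0,0,-0.002],
    [0,0,-0.004],
    [0,0,-0.006],
    [0,0,-0.006],
    [0,0,-0.006],
  ],
  delta_rot=[
    [0,0,0],
    [0,0,0],
    [0,0,0],
    [0,0,0],
    [0,0,0],
  ],
)

```text
time_s: 14.1
tcp_pos: [0.5791, -0.0488, 0.1485]
eef_rot: [-180.0, 0.0, -178.6]
contact_force: [-1.6, -0.1, 4.0]
gripper_width: 0.0577
gripper_force: 25.0
```

Contact has been made (+4 N). Release, rise and look.

Emit:
arm_command(
  travel=[
    [0,0,0],
    [0,0,0],
    [0,0,0],
    [0,0,0],
    [0,0,0],
  ],
  delta_rot=[
    [0,0,0],
    [0,0,0],
    [0,0,0],
    [0,0,0],
    [0,0,0],
  ],
  grip=0.88,
)

```text
time_s: 14.72
tcp_pos: [0.5789, -0.0487, 0.148]
eef_rot: [180.0, -0.0, -178.6]
contact_force: [-0.0, -0.1, 0.8]
gripper_width: 0.077
gripper_force: 0.0
```

Emit:
arm_command(
  travel=[
    [0,0,0.03],
    [0,0,0.1],
    [0,0,0.2],
    [0,0,0.3],
    [-0.1,-0.1,0.35],
    [-0.1,-0.2,0.35],
    [-0.1,-0.3,0.35],
    [-0.1,-0.4,0.35],
    [-0.1,-0.4,0.35],
    [-0.1,-0.4,0.35],
  ],
  delta_rot=[
    [0,0,0],
    [0,0,0],
    [0,0,0],
    [0,0,0],
    [0,0,0.1],
    [0,0,0.2],
    [0,0,0.3],
    [0,0,0.4],
    [0,0,0.5],
    [0,0,0.6],
  ],
)

```text
time_s: 15.98
tcp_pos: [0.5285, -0.2498, 0.3241]
eef_rot: [-180.0, 0.0, -124.4]
contact_force: [-0.6, -1.1, 0.2]
gripper_width: 0.0773
gripper_force: 0.0
```

```bash
python3 - <<'E'
from plant import r, viewer
from h import *; import pickle
s=r.get_state(); t=viewer.capture("top"); pickle.dump((s,t),open("w4.pkl","wb"))
print(s["time_s"],s["tcp_pos"],s["eef_rot"])
k=cam(t); b=blob(t["img"],green,(300,140,360,220)); print([np.round(x,4) for x in rect(plane(k,b,.156))])
p=[[312,177.6],[347.8,177.1]]
a=cv2.resize(t["img"][140:240,250:410],None,fx=5,fy=5,interpolation=cv2.INTER_CUBIC)
cv2.imwrite("pics/c4.png",a[:,:,::-1])
E
```

```text
15.975 [ 0.52851885 -0.24975609  0.32408502] [-1.79962505e+02  8.27630144e-03 -1.24380785e+02]Traceback (most recent call last):
  File "<stdin>", line 5, in <module>
  File "h.py", line 17, in blob
    cs,_=cv2.findContours(m,cv2.RETR_EXTERNAL,cv2.CHAIN_APPROX_NONE); return max(cs,key=cv2.contourArea)[:,0]
                                                                             ~~~^^^^^^^^^^^^^^^^^^^^^^^^
ValueError: max() iterable argument is empty
```

Emit:
arm_command(
  travel=[
    [0,0.1,0.03],
    [0,0.2,0.03],
    [0,0.3,0.03],
    [0,0.4,0.03],
    [0,0.5,0.03],
    [0,0.58,0.03],
    [0,0.62,0.03],
    [0,0.62,0.03],
    [0,0.62,0.03],
  ],
  delta_rot=[
    [0,0,0.1],
    [0,0,0.2],
    [0,0,0.3],
    [0,0,0.393],
    [0,0,0.393],
    [0,0,0.393],
    [0,0,0.393],
    [0,0,0.393],
    [0,0,0.393],
  ],
  grip=0.3,
)

```text
time_s: 17.15
tcp_pos: [0.5288, 0.0606, 0.3384]
eef_rot: [-180.0, -0.0, -89.3]
contact_force: [-0.0, 0.4, -0.3]
gripper_width: 0.0263
gripper_force: 0.0
```

```bash
python3 - <<'E'
from plant import r, viewer
from h import *; import pickle
s=r.get_state(); c=viewer.capture("wrist"); pickle.dump((s,c),open("w5.pkl","wb"))
print(s["time_s"],s["tcp_pos"],s["eef_rot"])
k=cam(c,s); cv2.imwrite("pics/w5.png",c["img"][:,:,::-1])
b=blob(c["img"],green); print(b.min(0),b.max(0),[np.round(x,4) for x in rect(plane(k,b,.156))])
print(np.round(proj(k,[[.4404,-.05,.162],[.4404,.01,.162],[.4404,-.11,.162]]),1))
E
```

```text
17.15 [0.52882877 0.06064365 0.33836108] [-1.79990741e+02 -7.12933229e-03 -8.92614986e+01]
[195  22] [325  93] [array([ 0.5813, -0.0482], dtype=float32), array([0.1092, 0.056 ], dtype=float32), np.float32(1.5213)]
[[427.   57.9]
 [420.  129.8]
 [434.9 -23.7]]
```

View pics/w5.png

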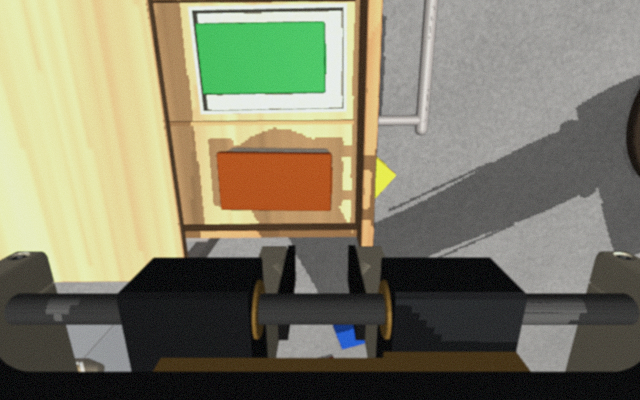

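```bash
python3 - <<'E'
from h import *; import pickle
s,c=pickle.load(open("w5.pkl","rb")); k=cam(c,s)
b=blob(c["img"],lambda h:(h[...,1]<45)&(h[...,2]>160),(160,0,357,125)); print(b.min(0),b.max(0),[np.round(x,4) for x in rect(plane(k,b,.121))])
a=cv2.resize(c["img"][0:135,150:450],None,fx=2.6,fy=2.6,interpolation=cv2.INTER_CUBIC); cv2.imwrite("pics/c5.png",a[:,:,::-1])
E
```

```text
[188   3] [347 114] [array([ 0.5789, -0.0491], dtype=float32), array([0.1473, 0.0972], dtype=float32), np.float32(1.7858)]
```

View pics/c5.png

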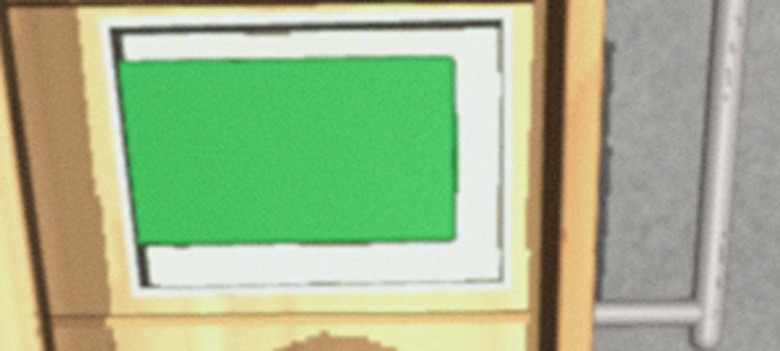

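The box sits within 3 mm of the card tray's centre: box at (0.5813, −0.0482), card tray at (0.5789, −0.0491). Now back to the handle.

Emit:
arm_command(
  travel=[
    [-0.08,-0.1,0],
    [-0.178,-0.2,0],
    [-0.178,-0.221,0],
    [-0.178,-0.221,0],
    [-0.178,-0.221,-0.08],
    [-0.178,-0.221,-0.16],
    [-0.178,-0.221,-0.24],
    [-0.178,-0.221,-0.3],
    [-0.178,-0.221,-0.34],
    [-0.178,-0.221,-0.352],
    [-0.178,-0.221,-0.352],
    [-0.178,-0.221,-0.352],
  ],
  delta_rot=[
    [0,0,0],
    [0,0,0],
    [0,0,0],
    [0,0,0],
    [0,0,0],
    [0,0,0],
    [0,0,0],
    [0,0,0],
    [0,0,0],
    [0,0,0],
    [0,0,0],
    [0,0,0],
  ],
)

```text
time_s: 18.7
tcp_pos: [0.4406, -0.049, 0.1629]
eef_rot: [-179.9, 0.0, -89.2]
contact_force: [0.0, 0.3, 1.0]
gripper_width: 0.026
gripper_force: 0.0
```

Emit:
arm_command(
  travel=[
    [0,0,0],
    [0,0,0],
    [0,0,0],
    [0,0,0],
  ],
  delta_rot=[
    [0,0,0],
    [0,0,0],
    [0,0,0],
    [0,0,0],
  ],
  grip=0,
  newtons=20,
)

```text
time_s: 19.2
tcp_pos: [0.441, -0.0491, 0.1627]
eef_rot: [-179.9, 0.0, -89.2]
contact_force: [4.7, -1.2, -0.9]
gripper_width: 0.0103
gripper_force: 20.0
```

Emit:
arm_command(
  travel=[
    [0.006,0,0],
    [0.018,0,0],
    [0.036,0,0],
    [0.056,0.001,0],
    [0.078,0.001,0],
    [0.1,0.001,0],
    [0.122,0.002,0],
    [0.144,0.002,0],
    [0.166,0.002,0],
    [0.188,0.003,0],
    [0.21,0.003,0],
    [0.232,0.003,0],
    [0.252,0.004,0],
    [0.268,0.004,0],
    [0.28,0.004,0],
    [0.289,0.004,0],
    [0.295,0.004,0],
    [0.298,0.004,0],
    [0.298,0.004,0],
    [0.298,0.004,0],
  ],
  delta_rot=[
    [0,0,0],
    [0,0,0],
    [0,0,0],
    [0,0,0],
    [0,0,0],
    [0,0,0],
    [0,0,0],
    [0,0,0],
    [0,0,0],
    [0,0,0],
    [0,0,0],
    [0,0,0],
    [0,0,0],
    [0,0,0],
    [0,0,0],
    [0,0,0],
    [0,0,0],
    [0,0,0],
    [0,0,0],
    [0,0,0],
  ],
)

```text
time_s: 21.7
tcp_pos: [0.5891, -0.046, 0.1627]
eef_rot: [-180.0, 0.1, -89.2]
contact_force: [-1.2, 6.2, 4.2]
gripper_width: 0.0099
gripper_force: 20.0
```

Emit:
arm_command(
  travel=[
    [0.003,0,0],
    [0.006,0,0],
    [0.009,0,0],
    [0.009,0,0],
    [0.009,0,0],
  ],
  delta_rot=[
    [0,0,0],
    [0,0,0],
    [0,0,0],
    [0,0,0],
    [0,0,0],
  ],
)

```text
time_s: 22.32
tcp_pos: [0.5911, -0.046, 0.1626]
eef_rot: [179.8, 0.1, -89.2]
contact_force: [-9.9, 8.6, 12.2]
gripper_width: 0.0098
gripper_force: 20.0
```

The tray has travelled 150 mm and met resistance, so it is home. Relax, release, and rise clear.

Emit:
arm_command(
  travel=[
    [-0.005,0,0],
    [-0.005,0,0],
    [-0.005,0,0],
    [-0.005,0,0],
  ],
  delta_rot=[
    [0,0,0],
    [0,0,0],
    [0,0,0],
    [0,0,0],
  ],
  grip=0.3,
)

```text
time_s: 22.82
tcp_pos: [0.5908, -0.0474, 0.1618]
eef_rot: [180.0, -0.0, -89.2]
contact_force: [1.0, -0.2, 0.8]
gripper_width: 0.0259
gripper_force: 0.0
```

Emit:
arm_command(
  travel=[
    [0,0,0.05],
    [0,0,0.12],
    [0,0,0.2],
    [0,0,0.28],
    [0,0.1,0.32],
    [0,0.2,0.32],
    [0,0.3,0.32],
    [0,0.4,0.32],
    [0,0.5,0.32],
    [0,0.6,0.32],
    [0,0.7,0.32],
    [0,0.7,0.32],
    [0,0.7,0.32],
  ],
  delta_rot=[
    [0,0,0],
    [0,0,0],
    [0,0,0],
    [0,0,0],
    [0,0,0],
    [0,0,0],
    [0,0,0],
    [0,0,0],
    [0,0,0],
    [0,0,0],
    [0,0,0],
    [0,0,0],
    [0,0,0],
  ],
)

```text
time_s: 24.45
tcp_pos: [0.5908, 0.3027, 0.3216]
eef_rot: [180.0, -0.0, -89.2]
contact_force: [-0.1, -0.3, 0.1]
gripper_width: 0.0263
gripper_force: 0.0
```

```bash
python3 - <<'E'
from plant import r, viewer
from h import *; import pickle
s=r.get_state(); t=viewer.capture("top"); t0=pickle.load(open("c0.pkl","rb"))["top"]
print(s["time_s"],s["tcp_pos"],s["contact_force"])
f=lambda x:cv2.resize(x["img"][130:190,260:400],None,fx=5,fy=5,interpolation=cv2.INTER_CUBIC)[:,:,::-1]
cv2.imwrite("pics/c6.png",np.vstack([f(t0)[:295],f(t)[:295]]))
E
```

```text
24.45 [0.5907749  0.30273047 0.32156926] [-0.09379086 -0.26358752  0.06111675]
```

View pics/c6.png

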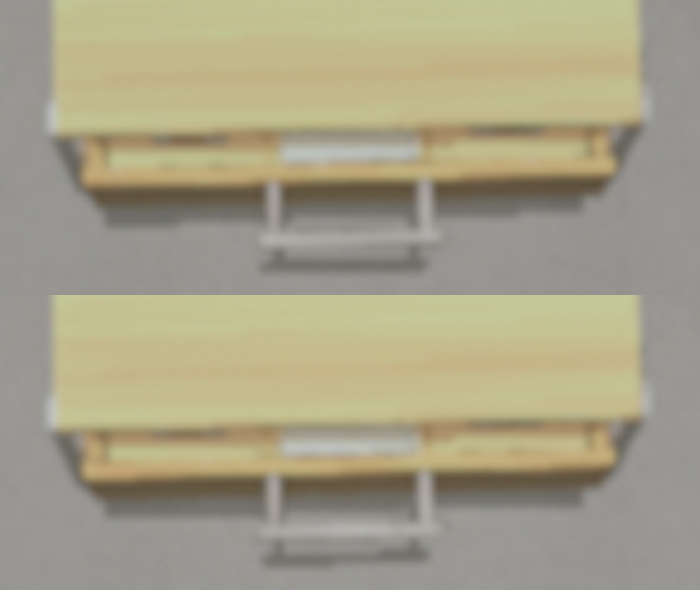

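The handle is at crop row 236, against 240 at the start, so the tray is at least as far home as it was initially. The card tray is still in place and the robot is clear, so I'm handing in.

```bash
python3 -c "
from plant import close_job; print(close_job())"
```

```text
the job is handed in; nothing more can be done
None
```

I handed the job in at about 24.5 s; no verdict came back. The green box was set down within about 3 mm of the card tray's centre (checked before closing), the tray is pushed fully home, and the robot is clear of everything.

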